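# Nest two angle offcuts on the saddle and close the keeper

## Task

Tidy the two loose aluminium angle offcuts onto the saddle stand: swing the keeper arm well aside, nest the longer angle onto the stand's fixed ridge, then nest the shorter one onto the longer, let go of each, and swing the keeper arm fully back over the pair. Each angle must sit fully down with its legs flat on the one below and be centred lengthwise on it. Leave the bottle, the computer mouse and the screwdriver where they are.

Things in the scene. Friction and masses are not known exactly. Their poses are not given: they have to be found in the camera images.
- saddle_mid (a point): Middle of the grey stand's fixed ridge: steel angle, 180 long, legs 35 x 35 x 4 mm, lying like a roof, apex up, 49.5 wide over its edges, 27.6 high. Point on its centre line half-way up, 13.8 below the apex, 50 above the bench. x along the ridge, away from the keeper's post; z up. A section nested fully on it has its middle 5.7 mm above this point, the next one another 5.7 higher.
- saddle: The grey saddle stand, fixed to the bench; origin on the bench under the ridge's middle, axes as saddle_mid. Base plate 8 mm high, 90 mm wide, 310 mm long. Only a web 14 mm thick joins plate and ridge, so fingers fit beside and below the ridge's edges (36 mm above the bench).
- long_mid (a point): Middle of the longer loose aluminium angle: 180 mm long, same section as the ridge (legs 35 x 35 x 4), about 130 g, lying like a roof, apex up, on a rack. Point on its centre line half-way up: 13.8 mm below the apex; the outer corners of its lower edges, 49.5 mm apart, to be pinched across, are 11 mm below it. x along the section (either way round is equivalent), z up.
- short_mid (a point): Middle of the shorter loose aluminium angle: 120 mm long, otherwise the same section, about 85 g, lying in the same way on the other rack. Point and axes as for the longer one.
- rack_a: Fixed rack under the longer angle, on either side of the other rack: two wooden battens 26 mm high, 14 thick, 80 long, 86 apart between centres, carry the angle crosswise. Between them it is free down to a base plate 4 mm high, 50 wide, so fingers can reach below the angle's edges there. Origin on the bench under its middle, x along the angle.
- rack_b: Fixed rack under the shorter angle, the same as rack_a.
- keeper (a joint): Angle of the keeper arm about its vertical post, rad: 0 = closed, arm along and above the ridge, at a stop; grows counter-clockwise seen from above to a stop at 1.75. Starts at 0 to 0.35, stays where left, turns with about 0.6 N at the knob. Steel bar 18 mm wide, 8 thick, underside 83 mm above the bench, 8 mm above the apex of the nested pair.
- keeper_knob (a point): Middle of the grey plastic upright round knob near the arm's end: 18 mm diameter, 40 mm tall, standing on the arm (arm's top 20 mm below this point, knob's top 20 mm above). Can be pinched from above or pushed sideways. It circles the post at radius 115 mm.
- keeper_pivot (a point): Point on the axis of the keeper's post, at the height of the knob's middle. The post stands 130 mm from the ridge's middle, in line with it, on the -x side. x along the ridge: the closed arm points that way.
- bottle: Bystander: capped amber bottle, 52 mm diameter, 100 mm tall, standing on the bench. Origin under its centre.
- mouse: Bystander: grey computer mouse, 100 x 58 x 30 mm. Origin under its centre.
- driver: Bystander: wooden-handled screwdriver lying on the bench, about 200 mm long. x points from handle to tip.
Things that resemble listed ones, but are neither listed nor needed, are in the scene too. What is shaped like the part that bears short_mid but brown or orange is not meant. Leave any orange or purple look-alike of the part that bears long_mid alone.

How it is judged:
On the way, in this order (a step that is already met when the one before it is completed fails the run):
1. keeper arm swung aside (beyond 0.8 rad) (value of joint keeper above 0.8 rad), for 0.1 s.
2. longer angle nested on the ridge and let go (x of long_mid in the frame of saddle_mid between -0.012 and 0.012 m and y of long_mid in the frame of saddle_mid between -0.004 and 0.004 m and z of long_mid in the frame of saddle_mid between 0.00266 and 0.00866 m and angle between the x axis of long_mid and the x axis of saddle_mid, either way round below 0.06 rad and angle between the z axis of long_mid and the z axis of saddle_mid, either way round below 0.08 rad and contact force between long and the fingers below 0.1 N), for 0.2 s.
3. shorter angle nested on the longer one and let go (x of long_mid in the frame of saddle_mid between -0.012 and 0.012 m and y of long_mid in the frame of saddle_mid between -0.004 and 0.004 m and z of long_mid in the frame of saddle_mid between 0.00266 and 0.00866 m and angle between the x axis of long_mid and the x axis of saddle_mid, either way round below 0.06 rad and angle between the z axis of long_mid and the z axis of saddle_mid, either way round below 0.08 rad and x of short_mid in the frame of long_mid between -0.012 and 0.012 m and y of short_mid in the frame of long_mid between -0.004 and 0.004 m and z of short_mid in the frame of long_mid between 0.00266 and 0.00866 m and angle between the x axis of short_mid and the x axis of long_mid, either way round below 0.06 rad and angle between the z axis of short_mid and the z axis of long_mid, either way round below 0.08 rad and contact force between short and the fingers below 0.1 N), for 0.2 s.
At the end, for the whole second after the job is handed in: Longer angle nested on the ridge, shorter one on the longer: each within 12 mm of centred lengthwise, 4 mm sideways, 3 mm of fully seated height, 0.06 rad parallel and 0.08 rad upright; keeper closed to within 0.12 rad; angles at rest (x of long_mid in the frame of saddle_mid between -0.012 and 0.012 m and y of long_mid in the frame of saddle_mid between -0.004 and 0.004 m and z of long_mid in the frame of saddle_mid between 0.00266 and 0.00866 m and angle between the x axis of long_mid and the x axis of saddle_mid, either way round below 0.06 rad and angle between the z axis of long_mid and the z axis of saddle_mid, either way round below 0.08 rad and x of short_mid in the frame of long_mid between -0.012 and 0.012 m and y of short_mid in the frame of long_mid between -0.004 and 0.004 m and z of short_mid in the frame of long_mid between 0.00266 and 0.00866 m and angle between the x axis of short_mid and the x axis of long_mid, either way round below 0.06 rad and angle between the z axis of short_mid and the z axis of long_mid, either way round below 0.08 rad and value of joint keeper below 0.12 rad and linear speed of each of long, short below 0.02 m/s); the robot touches nothing.
It fails at once if the bottle is moved by more than 30 mm or knocked over (distance of bottle from where it was at the start of the episode above 0.03 m or angle between bottle's own z axis and vertical above 0.5 rad).
It fails at once if the computer mouse is moved by more than 30 mm or knocked over (distance of mouse from where it was at the start of the episode above 0.03 m).
It fails at once if the screwdriver is moved by more than 30 mm or knocked over (distance of driver from where it was at the start of the episode above 0.03 m).
It also fails if it takes over 72 s, if anything falls off the work surface, if the arm or the gripper's body presses on something with over 40 N, if the wrist force passes 120 N, or if a joint passes its speed limit or range.

## Robot

A 7-joint arm with a two-finger parallel gripper is mounted at the origin on the work surface. World frame = base frame: x ahead of the robot, y to its left, z up, the work surface at z = 0. Lengths are in m, angles in rad, forces in N, time in s.
With the tool pointing down it reaches from about 0.425 to 0.875 m from the base axis. Payload 4.7 kg.
Tool frame: the origin (TCP) lies midway between the tips of the shut fingers; the grasp point (between the pads) lies 19 mm behind it (ctrl.grip_depth is the distance from the TCP to the grasp point, in m); z points along the fingers, y is the direction in which the jaws open and shut (so a half turn about z gives the same grasp; the last joint's range is limited). The gripper opens to 87 mm and grips with 3 to 60 N. Pads are 19 mm wide; open, the fingers measure 117 mm over their backs; the gripper's body (75 mm by 190 mm) begins 51 mm behind the grasp point.
Start: joints at [1.363, 0.321, -0.07, 1.45, 0.023, 1.371, -0.057], TCP at [0.143, -0.634, 0.183] pointing down, gripper open.
Joint ranges: [-2.86, 2.86], [-0.3, 2.09], [-1.38, 1.24], [0.06, 2.45], [-1.56, 4.7], [0.09, 2.05], [-2.69, 2.69]. Speed limits (rad/s): [2.57, 2.57, 3.14, 3.14, 3.14, 3.14, 3.14].

## Interface

Orientations are given as a rotation vector (axis times angle).
In Python, from bench import ctrl gives the robot as it stands. The module is installed in compiled form; this text tells all that it offers.
- The arm moves only by the shell command python3 -m inch 'ROWS' [FORCE]. ROWS is JSON, a list of rows, each a list of 5 numbers: the opening, from -1 (shut) to 1 (fully open), so that 0 is half open, then the shift along the tool's x, y, z in mm, then the turn about the tool's z in rad. In form: [[fingers, tx, ty, tz, twist], ...]. A call has 1 to 5 rows; each row shifts and turns the pose as measured when the row begins, along the tool's axes as they then stand; what a row does not reach is not made up. A row lasts 1/8 s, in which the tool goes at most 62.5 mm and 10.7 degrees, less where a joint would pass 70% of its speed; a pose out of reach is approached as far as the arm can. A call is refused whole if a number of a shift passes 62.5 or a number of a turn 0.188, either way. A call with a gripper value outside its range is refused whole. The fingers move at their own pace and stop on an object; FORCE is the grip in N (left out, the last holds). Time passes only in rows, so rows that do not move let the fingers close. It gives the time, the measured TCP pose, the force and the opening at its end, in the units of the state.
- ctrl.get_state(): the state, without advancing time (a new reading comes with each control period).
- ctrl.get_image(name): name is "scene" or "top"; returns a dict with "color" (400x640x3 uint8, red, green, blue), "range_z" (400x640 float32, m along the optical axis (not along the pixel's ray), 0 where there is no reading), "K" (3x3 intrinsics, pixels), "distortion" ([k1, k2, p1, p2, k3] as OpenCV has them; the pictures are not rectified), "R" (3x3) and "t" (3): a world point X has camera coordinates R X + t. Camera axes: x right, y down, z forward; pixel columns grow to the right and rows downward; lengths in m; the calibration is good to about 2 mm. A picture is of the moment at which its call begins.
- ctrl.close_job(): hands the job in, once; it reports no verdict.
The state is a dict: "time": time; "joint_positions": joint angles; "qd": joint speeds; "joint_torque": joint torques, N m; "position": TCP position; "tool_rot": TCP orientation; "ft_force": force on the tool from outside, world axes, zero at the start; "torque": the same for the moment, N m; "grip_width": opening from 0.0 (shut) to 1.0 (fully open).
Only numpy, scipy, OpenCV 4.12 (cv2) and the standard library are available. Lean on these libraries where they do the work, as an engineer would, in place of code of your own. Each camera call takes 0.05 s, during which the arm holds its last target. There are 200 camera calls.

## Working session

There is one attempt and no reset: what is moved stays moved. The work goes in short steps, Python scripts to look and compute and a shell command to move; the robot and the scene stay as the last step left them, time stands still between calls to the robot, and variables do not carry over. Pictures are saved under pics/ and viewed, about 8 in all and at most 12, crops included, and the job is handed in when it is done.

```bash
mkdir -p pics; cat > h.py <<'E'
import numpy as np,cv2
from bench import ctrl
def grab(n,save=True):
    im=ctrl.get_image(n)
    np.savez(f'{n}.npz',**{k:np.array(v) for k,v in im.items()})
    return im
def load(n): return dict(np.load(f'{n}.npz'))
def px(im,u,v,r=1,z=None):
    """world point at pixel from range; or on plane z"""
    p=cv2.undistortPoints(np.array([[[u,v]]],float),im['K'],np.array(im['distortion'],float))[0,0]
    R=np.array(im['R']);t=np.array(im['t'])
    d=np.array([p[0],p[1],1.])
    if z is None:
        w=im['range_z'][int(v)-r:int(v)+r+1,int(u)-r:int(u)+r+1];w=w[w>0];s=np.median(w)
    else:
        c=-R.T@t; s=(z-c[2])/(R.T@d)[2]
    return R.T@(d*s-t)
def cloud(im):
    vv,uu=np.mgrid[0:400,0:640]
    p=cv2.undistortPoints(np.stack([uu,vv],-1).reshape(-1,1,2).astype(float),im['K'],np.array(im['distortion'],float))[:,0]
    z=im['range_z'].reshape(-1)
    P=np.c_[p*z[:,None],z]
    W=(P-np.array(im['t']))@np.array(im['R'])
    W[z==0]=np.nan
    return W.reshape(400,640,3)
E
python3 - <<'E'
from h import *
for n in('top','scene'):
    im=grab(n);cv2.imwrite(f'pics/{n}0.png',im['color'][:,:,::-1]);print(-np.array(im['R']).T@im['t'])
print(ctrl.get_state())
E
```

```text
[ 0.28505012 -0.0212589   1.26104178]
[ 0.98939538 -0.78176132  0.8687834 ]
{'time': 0.1, 'joint_positions': array([ 1.36307483,  0.321746  , -0.07006189,  1.4515427 ,  0.02259647,
        1.37080288, -0.05688126]), 'qd': array([-5.88417176e-04, -1.04300363e-03,  1.34126832e-04, -1.71398609e-03,
       -9.04578589e-05,  2.57527558e-04,  9.95343529e-04]), 'joint_torque': array([ 4.40413978e-04, -4.92568588e+01, -4.05253004e-01, -3.13397491e+01,
       -6.41463278e-02,  3.94744158e-02,  1.10267974e-04]), 'position': array([ 0.14281751, -0.63354205,  0.18197781]), 'tool_rot': array([-3.12060728e+00, -3.47572994e-01,  4.48105472e-04]), 'ft_force': array([-0.74458564, -0.47455465, -0.11106685]), 'torque': array([-0.02438224,  0.03632604,  0.02558939]), 'grip_width': 1.0004056660945115}
```

View pics/top0.png

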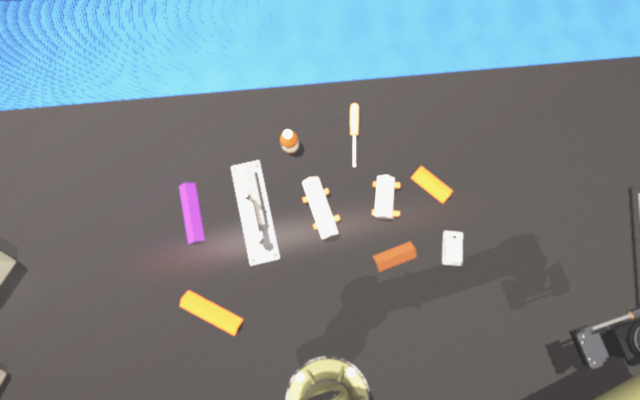

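View pics/scene0.png

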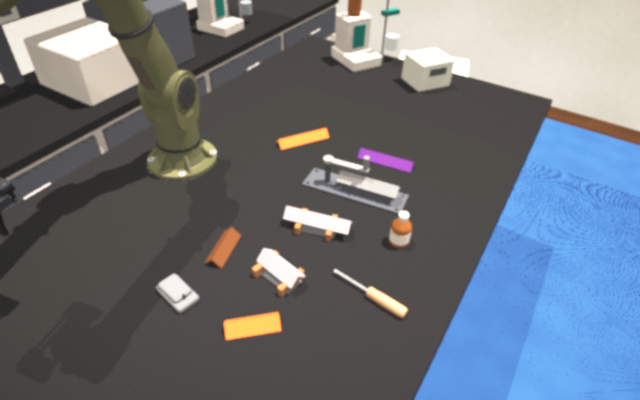

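The top view shows the stand at about (255,212), the long angle at (320,208) and the short one at (385,197). The bottle is at (289,141), the driver at (354,130) and the mouse at (453,248). Next I enlarge the area and fit the parts from the depth image.

```bash
python3 - <<'E'
from h import *
im=load('top');c=im['color'][145:275,225:425,::-1]
cv2.imwrite('pics/crop0.png',cv2.resize(c,None,fx=4,fy=4,interpolation=cv2.INTER_CUBIC))
W=cloud(im)
def fit(name,u0,u1,v0,v1,zlo,zhi):
    P=W[v0:v1,u0:u1].reshape(-1,3);P=P[(P[:,2]>zlo)&(P[:,2]<zhi)]
    r=cv2.minAreaRect(P[:,:2].astype(np.float32)*1000);b=cv2.boxPoints(r)
    print(name,len(P),'rect c',np.round(r[0],1),'size',np.round(r[1],1),'ang',round(r[2],2),'zmax',np.percentile(P[:,2],[5,50,98]).round(4))
fit('long',295,345,170,245,.032,.2)
fit('short',365,408,168,225,.032,.2)
fit('plate',226,285,155,270,.004,.2)
fit('ridge+',226,285,155,270,.03,.07)
fit('arm',226,285,155,270,.08,.2)
fit('knob',226,285,155,270,.105,.2)
fit('bench',420,440,60,90,-.1,.2)
E
```

```text
long 804 rect c [535.  -24.5] size [180.1  47.7] ang 14.24 zmax [0.0334 0.0421 0.0528]
short 533 rect c [ 550.3 -216.5] size [ 47.4 120.5] ang 80.61 zmax [0.0329 0.042  0.0528]
plate 2690 rect c [552.6 164.6] size [171.5 338.5] ang 85.02 zmax [0.0044 0.0095 0.0981]
ridge+ 784 rect c [560.5 171.9] size [230.2  49.7] ang 7.99 zmax [0.0372 0.0475 0.0619]
arm 370 rect c [510.9 163.7] size [138.1  26. ] ang 7.31 zmax [0.085  0.0903 0.1297]
knob 46 rect c [569.  175.7] size [17.1 15.6] ang 82.73 zmax [0.1122 0.127  0.132 ]
bench 319 rect c [ 921.3 -413.3] size [64.2 62.2] ang 83.46 zmax [-0.0058 -0.0018  0.0036]
```

View pics/crop0.png

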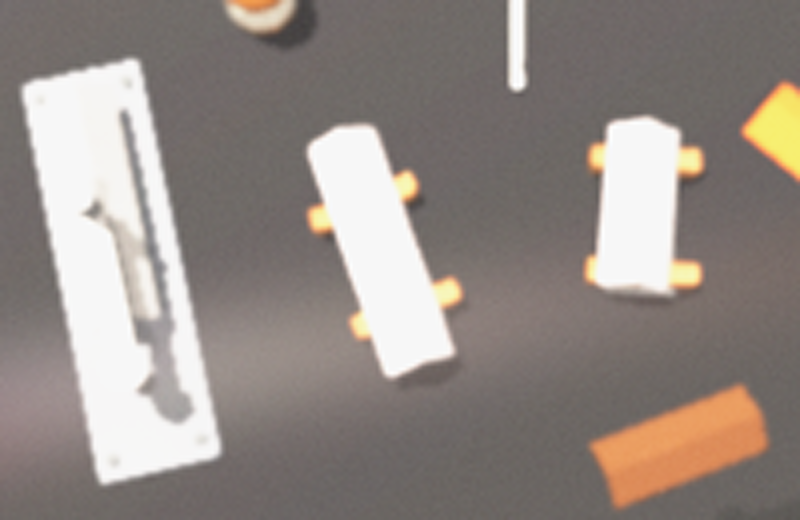

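```bash
python3 - <<'E'
from h import *
im=load('top')
cs=[px(im,225+u/4-.4,145+v/4-.4,z=.008) for u,v in((22,87),(137,60),(220,455),(102,485))]
cs=np.array(cs);print('corners',cs[:,:2].round(4).tolist())
c=cs[:,:2].mean(0);d=(cs[0]+cs[1]-cs[2]-cs[3])[:2];L=np.linalg.norm(d)/2;a=np.arctan2(d[1],d[0]);print('plate c',c,'L',L,'ang',a)
def an(W,tag,a):
    ex=np.array([np.cos(a),np.sin(a)]);ey=np.array([-ex[1],ex[0]])
    P=W.reshape(-1,3);P=P[~np.isnan(P[:,0])]
    q=(P[:,:2]-c);x=q@ex;y=q@ey;z=P[:,2]
    pl=(abs(x)<.2)&(abs(y)<.06)
    # plate
    m=pl&(z>.005)&(z<.013);r=cv2.minAreaRect(np.c_[x,y][m].astype(np.float32)*1000);print(tag,'plate',r)
    m=pl&(z>.038)&(z<.066)&(abs(y)<.035)
    print(' ridge x pct',np.percentile(x[m],[0,1,50,99,100]).round(4))
    for lo,hi in((-.04,.0),(0,.04),(.04,.08),(.08,.1),(.1,.12)):
        k=m&(x>lo)&(x<hi)
        if k.sum()>10: print('  ',lo,k.sum(),'y rng',np.percentile(y[k],[2,98]).round(4),'apex y',np.median(y[k&(z>.060)]).round(4),'zmax',np.percentile(z[k],98).round(4))
    m=pl&(z>.118)
    r=np.c_[x,y,z][m];print(' tall',len(r),np.c_[P[m]].mean(0).round(4), 'sad',r.mean(0).round(4),r.min(0).round(4),r.max(0).round(4))
    m=pl&(z>.083)&(z<.1)
    rr=cv2.minAreaRect(np.c_[x,y][m].astype(np.float32)*1000);print(' arm',rr)
    return
for n in('top','scene'):
    an(cloud(load(n)),n,a)
W=cloud(load('scene'))
def fit(name,x0,x1,y0,y1,zlo,zhi):
  for n in('top','scene'):
    P=cloud(load(n)).reshape(-1,3);P=P[(P[:,2]>zlo)&(P[:,2]<zhi)&(P[:,0]>x0)&(P[:,0]<x1)&(P[:,1]>y0)&(P[:,1]<y1)]
    r=cv2.minAreaRect(P[:,:2].astype(np.float32)*1000)
    A=P[P[:,2]>np.percentile(P[:,2],97)-.006];l=cv2.fitLine(A[:,:2].astype(np.float32),cv2.DIST_HUBER,0,.001,.001).ravel()
    print(name,n,len(P),np.round(r[0],1),np.round(r[1],1),round(r[2],2),'apexline',l.round(4),np.degrees(np.arctan2(l[1],l[0])).round(2),np.percentile(P[:,2],98).round(4))
fit('long',.42,.65,-.09,.04,.033,.065)
fit('short',.45,.65,-.27,-.15,.033,.065)
E
```

```text
corners [[0.6914, 0.2341], [0.7049, 0.1455], [0.3991, 0.103], [0.3852, 0.19]]
plate c [0.54515703 0.16816703] L 0.30907921029657776 ang 0.14058942642878677
top plate ((1.1983489990234375, 3.1366348266601562), (379.1163024902344, 103.66680145263672), 1.204390048980713)
 ridge x pct [-0.0994 -0.0495  0.0604  0.1291  0.1308]
   -0.04 125 y rng [-0.0219  0.0243] apex y -0.0053 zmax 0.0559
   0 121 y rng [-0.0218  0.0234] apex y -0.0037 zmax 0.0589
   0.04 179 y rng [-0.0214  0.0238] apex y 0.0014 zmax 0.0623
   0.08 99 y rng [-0.0212  0.0221] apex y 0.0016 zmax 0.0623
   0.1 103 y rng [-0.0206  0.0235] apex y 0.0009 zmax 0.0631
 tall 38 [0.5686 0.1748 0.1274] sad [0.0241 0.0033 0.1274] [ 0.0167 -0.0045  0.1187] [0.0329 0.0126 0.1336]
 arm ((-34.57904052734375, 0.34308910369873047), (25.95932388305664, 138.07460021972656), 89.21562194824219)
scene plate ((-11.181015014648438, -0.6057968139648438), (98.90814208984375, 370.6097717285156), 89.9046401977539)
 ridge x pct [-0.0931 -0.0889  0.0429  0.1334  0.135 ]
   -0.04 151 y rng [-0.022   0.0023] apex y 0.0002 zmax 0.0632
   0 158 y rng [-0
[... 169 characters left out ...]
 0.1 86 y rng [-0.023   0.0027] apex y -0.0015 zmax 0.0639
 tall 41 [0.5751 0.1729 0.1273] sad [0.0303 0.0005 0.1273] [ 0.0213 -0.0074  0.1184] [0.0389 0.0126 0.134 ]
 arm ((-30.248863220214844, 2.2288150787353516), (138.30905151367188, 29.504566192626953), 3.6292011737823486)
long top 771 [534.9 -24.2] [180.   45.1] 14.05 apexline [ 0.9698  0.244   0.5316 -0.0257] 14.12 0.0528
long scene 736 [542.5 -35.7] [180.1  33.6] 15.56 apexline [ 0.9697  0.2442  0.542  -0.0275] 14.13 0.0545
short top 502 [ 550.5 -215.9] [ 47.2 119.7] 79.2 apexline [ 0.9804 -0.1968  0.5516 -0.2174] -11.35 0.0528
short scene 675 [ 553.3 -219. ] [ 45.3 122.3] 78.39 apexline [ 0.9811 -0.1937  0.5575 -0.22  ] -11.17 0.0542
```

```bash
cat >> h.py <<'E'
from scipy.spatial.transform import Rotation as Ro
def go(x,y,z,psi,p=None):
    s=ctrl.get_state();R=Ro.from_rotvec(s['tool_rot']).as_matrix()
    p=s['position'] if p is None else np.array(p)
    ps=np.arctan2(R[1,0],R[0,0]);tw=-(psi-ps)
    print('t',round(s['time'],2),'pos',s['position'].round(4),'psi',ps.round(4),'tilt',R[:,2].round(3),'F',s['ft_force'].round(1),'w',round(s['grip_width']*87,1),'j7',s['joint_positions'][6].round(2),'-> mm',(R.T@(np.array([x,y,z])-p)*1000).round(1),'twist',tw.round(4))
E
python3 - <<'E'
from h import *
go(.40,-.40,.22,.222)
go(.5715,.1742,.22,.158,[.40,-.40,.22])
im=load('top')
print('bottle',px(im,289,135),px(im,289,148),'driver',px(im,354,165),px(im,354,108),'mouse',px(im,453,248))
E
```

```text
t 0.1 pos [ 0.1428 -0.6335  0.182 ] psi 0.2218 tilt [-0.     0.002 -1.   ] F [-0.7 -0.5 -0.1] w 87.0 j7 -0.06 -> mm [ 302.3 -171.3  -37.8] twist -0.0002
t 0.1 pos [ 0.1428 -0.6335  0.182 ] psi 0.2218 tilt [-0.     0.002 -1.   ] F [-0.7 -0.5 -0.1] w 87.0 j7 -0.06 -> mm [ 293.6 -522.4    0.9] twist 0.0638
bottle [0.74088952 0.04291343 0.09711725] [0.71911848 0.04858969 0.04856735] driver [ 0.65992209 -0.14190736  0.01261116] [ 0.83964302 -0.1600171   0.02318199] mouse [ 0.38186819 -0.39848571  0.02757961]
```

```bash
python3 -m inch '[[1,50,-28,-10,0],[1,50,-28,-10,0],[1,50,-28,-10,0],[1,50,-28,-8,0],[1,50,-28,0,0]]'
python3 -m inch '[[1,45,-30,0,0],[1,29,-52,0,0],[1,29,-52,0,0],[1,29,-52,0,0],[1,29,-52,0,0]]'
python3 -m inch '[[1,29,-52,0,0.03],[1,29,-52,0,0.03],[1,29,-52,0,0],[1,29,-52,0,0],[0,0,0,0,0]]'
python3 -c "
from h import *
go(.5715,.1742,.16,.158)"
```

```text
time: 0.72
position: [0.3559, -0.4402, 0.2173]
tool_rot: [-3.119, -0.328, 0.006]
ft_force: [-0.5, -0.3, -1.0]
grip_width: 0.998
time: 1.35
position: [0.4674, -0.1643, 0.2162]
tool_rot: [-3.117, -0.329, 0.007]
ft_force: [1.8, -0.9, 0.5]
grip_width: 1.001
time: 1.98
position: [0.5463, 0.074, 0.2163]
tool_rot: [-3.124, -0.245, 0.008]
ft_force: [0.5, 0.0, -0.9]
grip_width: 0.949
t 1.98 pos [0.5463 0.074  0.2163] psi 0.1565 tilt [-0.006  0.008 -1.   ] F [ 0.5  0.  -0.9] w 82.5 j7 -1.67 -> mm [ 40.8 -94.6  56.9] twist -0.0015
```

```bash
python3 -m inch '[[0,20,-47,0,0],[0,20,-47,0,0],[0,0,0,28,0],[0,0,0,28,0],[0,0,0,0,0]]'
python3 - <<'E'
from h import *
go(.5715,.1742,.098,.158)
a=grab('top')['color'];b=grab('scene')['color']
A=cv2.resize(a[130:250,200:320],(400,400));B=cv2.resize(b[100:220,280:440],(400,300));B=cv2.copyMakeBorder(B,0,100,0,0,0)
cv2.imwrite('pics/k1.png',np.hstack([A,B])[:,:,::-1])
E
```

```text
time: 2.6
position: [0.5713, 0.1704, 0.1571]
tool_rot: [-3.128, -0.237, 0.014]
ft_force: [-0.5, -0.7, -0.5]
grip_width: 0.515
t 2.6 pos [0.5713 0.1704 0.1571] psi 0.1512 tilt [-0.009  0.004 -1.   ] F [-0.5 -0.7 -0.5] w 44.8 j7 -1.92 -> mm [ 1.2 -3.4 59.1] twist -0.0068
```

View pics/k1.png

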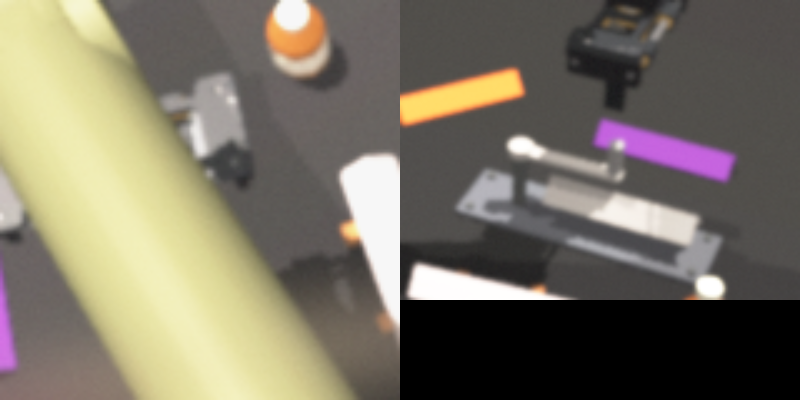

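The fingers, with tips at (613,105) in the mosaic, are right above the knob at (618,150). I descend and pinch lightly.

```bash
python3 -m inch '[[0,0,-3,20,0],[0,0,0,20,0],[0,0,0,18,0],[-1,0,0,0,0],[-1,0,0,0,0]]' 8
python3 -m inch '[[-1,0,0,0,0],[-1,0,0,0,0]]'
python3 -c "
from h import *
go(.5715,.1742,.098,.158)"
```

```text
time: 3.32
position: [0.5737, 0.1732, 0.0994]
tool_rot: [-3.128, -0.233, 0.003]
ft_force: [0.2, -0.0, -0.5]
grip_width: 0.356
time: 3.58
position: [0.5744, 0.1735, 0.1004]
tool_rot: [-3.128, -0.233, 0.0]
ft_force: [0.4, -0.1, -0.6]
grip_width: 0.133
t 3.58 pos [0.5744 0.1735 0.1004] psi 0.1484 tilt [-0.     0.005 -1.   ] F [ 0.4 -0.1 -0.6] w 11.6 j7 -1.95 -> mm [-2.8 -1.1  2.4] twist -0.0096
```

```bash
python3 -m inch '[[-1,0,0,0,0],[-1,0,0,0,0]]'
python3 - <<'E'
from h import *
b=grab('scene')['color']
cv2.imwrite('pics/k2.png',cv2.resize(b[110:210,290:430],None,fx=5,fy=5,interpolation=cv2.INTER_CUBIC)[:,:,::-1])
E
```

```text
time: 3.82
position: [0.5749, 0.1736, 0.1012]
tool_rot: [-3.128, -0.232, -0.002]
ft_force: [-0.5, 0.3, -0.2]
grip_width: 0.012
```

View pics/k2.png

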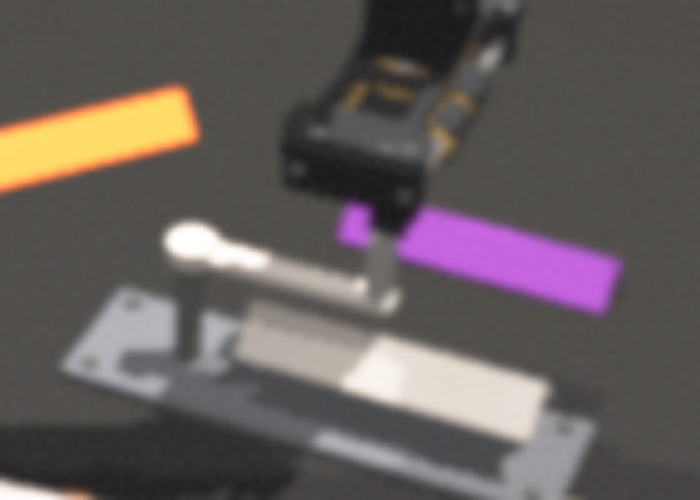

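```bash
python3 - <<'E'
from h import *
im=load('scene')
def pr(P):
    o,_=cv2.projectPoints(np.array([P],float),cv2.Rodrigues(im['R'])[0],im['t'],im['K'],np.array(im['distortion'],float));o=o.ravel();return ((o-[290,110])*5+2).round()
s=ctrl.get_state();p=s['position'];print(p)
print('tcp',pr(p),'tcp+30',pr(p+[0,0,.03]),'+70',pr(p+[0,0,.07]))
print('knob top/bot',pr([.5715,.174,.131]),pr([.5715,.174,.091]))
for u,v in((380,240),(380,260),(375,285),(395,215),(400,190),(350,170)): print(u,v,px(im,290+u/5,110+v/5,r=0).round(4))
E
```

```text
[0.57488851 0.17365286 0.10116346]
tcp [381. 285.] tcp+30 [385. 242.] +70 [392. 183.]
knob top/bot [380. 240.] [374. 297.]
380 240 [0.5742 0.1704 0.1328]
380 260 [0.5768 0.1676 0.1216]
375 285 [0.5736 0.172  0.0999]
395 215 [0.6149 0.0923 0.2114]
400 190 [0.6155 0.0935 0.2264]
350 170 [0.5917 0.0829 0.2354]
```

```bash
python3 - <<'E'
from h import *
s=ctrl.get_state();p=s['position'];R=Ro.from_rotvec(s['tool_rot']).as_matrix()
im=grab('top')
for n in('top','scene'):
    P=cloud(load(n)).reshape(-1,3);T=(P-p)@R*1000
    m=(abs(T[:,0])<60)&(abs(T[:,1])<120)&(T[:,2]<20)&(T[:,2]>-130);T=T[m]
    print(n,len(T))
    for lo in range(-130,20,10):
        k=(T[:,2]>=lo)&(T[:,2]<lo+10)
        if k.sum():print('  tz',lo,k.sum(),'x',np.percentile(T[k,0],[0,50,100]).round(),'y',np.percentile(T[k,1],[0,50,100]).round())
b=load('scene')
d=b['range_z'][140:175,350:385:2];print(np.round(d,3)[::2])
b=cv2.resize(load('scene')['color'][130:190,330:400],None,fx=8,fy=8,interpolation=cv2.INTER_CUBIC)
a=cv2.resize(im['color'][130:230,220:300],(480,480*100//80),interpolation=cv2.INTER_CUBIC)[:480]
b=cv2.copyMakeBorder(b,0,0,0,0,0)
a=cv2.resize(a,(240,480)) if 0 else a[:,:240]
cv2.imwrite('pics/k3.png',b[:,:,::-1])
E
```

```text
top 33
  tz -130 24 x [-39. -33. -26.] y [-85. -69.  85.]
  tz -120 9 x [-39. -37. -32.] y [-86. -79.  86.]
scene 498
  tz -130 157 x [-33.  28.  41.] y [-83.  83.  91.]
  tz -120 115 x [-33.  14.  40.] y [-84.  85.  90.]
  tz -110 1 x [17. 17. 17.] y [85. 85. 85.]
  tz -60 10 x [-7.  3. 15.] y [ 7.  9. 14.]
  tz -50 22 x [-7.  4. 14.] y [-5.  8. 13.]
  tz -40 9 x [-8. -3.  6.] y [-2.  1.  7.]
  tz -30 21 x [-6.  1.  7.] y [-8.  3.  8.]
  tz -20 19 x [-9.  2.  9.] y [-3.  4.  9.]
  tz -10 17 x [-10.  -1.   8.] y [-2.  5.  9.]
  tz 0 66 x [-60. -25.   8.] y [-10.   2.   9.]
  tz 10 61 x [-59. -29.   9.] y [-14.   5.  10.]
[[1.135 1.133 1.129 1.12  1.119 1.118 1.116 1.113 1.112 1.109 1.11  1.112
  1.11  1.12  1.163 1.165 1.573 1.569]
 [1.144 1.137 1.135 1.134 1.122 1.126 1.118 1.119 1.117 1.114 1.109 1.107
  1.111 1.15  1.554 1.172 1.563 1.558]
 [1.147 1.146 1.143 1.144 1.137 1.13  1.128 1.125 1.123 1.117 1.115 1.113
  1.116 1.551 1.545 1.551 1.552 1.551]
 [1.156 1.154 1.151 1.148 1.145 1.135 1.138 1.134 1.133 1.123 1.121 1.122
  1.121 1.541 1.544 1.539 1.542 1.536]
 [1.156 1.15  1.15 
[... 860 characters left out ...]
.462 1.459 1.458 1.45 ]
 [1.304 1.307 1.305 1.462 1.465 1.464 1.462 1.272 1.272 1.273 1.455 1.462
  1.461 1.463 1.461 1.47  1.459 1.456]
 [1.297 1.298 1.299 1.304 1.298 1.299 1.3   1.276 1.273 1.275 1.46  1.45
  1.453 1.452 1.453 1.453 1.457 1.457]
 [1.297 1.298 1.297 1.292 1.293 1.286 1.286 1.276 1.275 1.284 1.442 1.45
  1.447 1.443 1.448 1.446 1.447 1.441]
 [1.433 1.437 1.435 1.436 1.293 1.296 1.288 1.284 1.282 1.285 1.439 1.437
  1.431 1.437 1.437 1.434 1.438 1.438]
 [1.425 1.427 1.43  1.431 1.429 1.42  1.424 1.288 1.287 1.43  1.432 1.433
  1.426 1.434 1.429 1.431 1.426 1.43 ]
 [1.321 1.319 1.321 1.417 1.417 1.418 1.423 1.418 1.421 1.42  1.419 1.425
  1.418 1.423 1.424 1.42  1.421 1.424]]
```

View pics/k3.png

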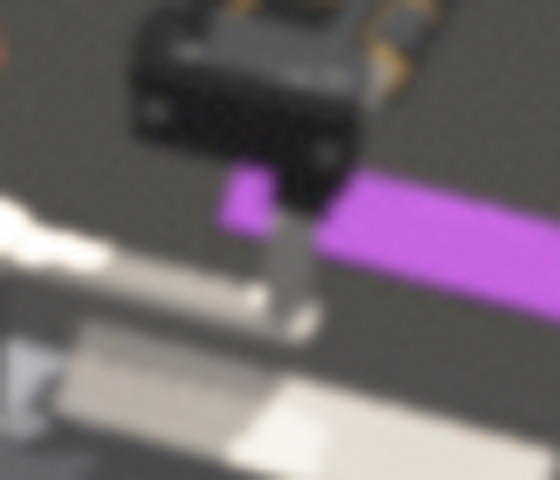

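The fingers read as shut (about 1 mm), so the pinch seems to have missed. I lift and look again.

```bash
python3 -m inch '[[-1,0,0,-30,0],[-1,0,0,-30,0],[-1,0,0,-20,0]]'
python3 - <<'E'
from h import *
go(.5715,.1742,.098,.14)
b=grab('scene')
P=cloud(b)
c=np.array([.545157,.168167]);a=.1406
ex=np.array([np.cos(a),np.sin(a)]);ey=np.array([-ex[1],ex[0]])
Q=P.reshape(-1,3);x=(Q[:,:2]-c)@ex;y=(Q[:,:2]-c)@ey
m=(abs(x)<.16)&(abs(y)<.07)&(Q[:,2]>.083)&(Q[:,2]<.14)
for lo in np.arange(-.12,.06,.015):
    k=m&(x>lo)&(x<lo+.015)
    if k.sum():print(lo.round(3),k.sum(),'y',np.percentile(y[k],[0,50,100]).round(4),'z',Q[k,2].max().round(4))
cv2.imwrite('pics/k4.png',cv2.resize(b['color'][130:190,330:400],None,fx=8,fy=8,interpolation=cv2.INTER_CUBIC)[:,:,::-1])
E
```

```text
time: 4.3
position: [0.5732, 0.1726, 0.1811]
tool_rot: [-3.128, -0.233, 0.006]
ft_force: [0.5, 0.3, -0.1]
grip_width: 0.003
t 4.3 pos [0.5732 0.1726 0.1811] psi 0.1486 tilt [-0.004  0.004 -1.   ] F [ 0.5  0.3 -0.1] w 0.3 j7 -1.91 -> mm [-1.2 -1.5 83.1] twist 0.0086
-0.105 18 y [-0.0107 -0.0017  0.0134] z 0.0972
-0.09 39 y [-0.0143 -0.007   0.0133] z 0.0973
-0.075 30 y [-0.0113 -0.0024  0.012 ] z 0.0973
-0.06 26 y [-0.0099 -0.003   0.0116] z 0.0944
-0.045 26 y [-0.0107 -0.0012  0.0143] z 0.0951
-0.03 26 y [-0.0087 -0.0014  0.0126] z 0.0953
-0.015 28 y [-0.0095 -0.0018  0.0123] z 0.0948
0.0 25 y [-0.0073 -0.0006  0.0066] z 0.095
0.015 56 y [-0.008  -0.003   0.0124] z 0.1338
0.03 60 y [-0.0086 -0.0013  0.0117] z 0.1345
```

View pics/k4.png

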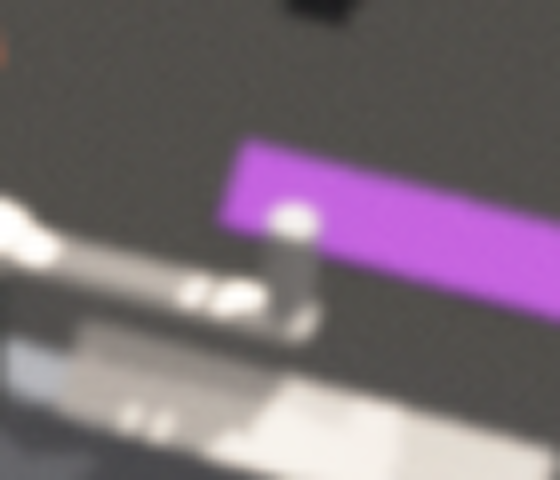

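```bash
python3 - <<'E'
from h import *
s=ctrl.get_state();p=s['position'];R=Ro.from_rotvec(s['tool_rot']).as_matrix()
P=cloud(load('scene')).reshape(-1,3);T=(P-p)@R*1000
m=(abs(T[:,0])<60)&(abs(T[:,1])<120)&(T[:,2]<40)&(T[:,2]>-140);T=T[m]
for lo in range(-140,40,5):
    k=(T[:,2]>=lo)&(T[:,2]<lo+5)
    if k.sum():print('  tz',lo,k.sum(),'x',np.percentile(T[k,0],[0,50,100]).round(),'y',np.percentile(T[k,1],[0,50,100]).round())
im=load('scene')
print(np.round(im['range_z'][116:150,360:382:2],3))
E
```

```text
tz -140 80 x [-35.   3.  39.] y [-89.  92.  97.]
  tz -135 173 x [-36.  25.  40.] y [-82.  19.  95.]
  tz -130 80 x [-36.  28.  40.] y [-85.  23.  91.]
  tz -125 98 x [-36.  27.  39.] y [-82.  84.  90.]
  tz -120 78 x [-35.  15.  40.] y [-81.  86.  90.]
  tz -115 66 x [-35.  12.  39.] y [-84.  86.  91.]
  tz -110 24 x [-35.   9.  35.] y [-82.  86.  89.]
  tz -65 2 x [-5. -1.  3.] y [13. 14. 14.]
  tz -60 9 x [-9.  5. 12.] y [7. 9. 9.]
  tz -55 13 x [-10.   2.  12.] y [ 4.  9. 12.]
  tz -50 16 x [-10.   2.  11.] y [-8.  8. 11.]
  tz -45 17 x [-7.  6. 13.] y [-9.  9. 11.]
  tz -40 5 x [-8.  3. 12.] y [-10.   8.  10.]
[[1.08  1.078 1.071 1.071 1.067 1.067 1.063 1.061 1.061 1.073 1.698]
 [1.092 1.087 1.075 1.072 1.072 1.068 1.065 1.065 1.061 1.075 1.698]
 [1.092 1.086 1.086 1.083 1.077 1.069 1.068 1.068 1.065 1.075 1.681]
 [1.094 1.087 1.084 1.088 1.085 1.082 1.08  1.069 1.065 1.67  1.682]
 [1.092 1.09  1.092 1.086 1.084 1.084 1.078 1.081 1.075 1.674 1.669]
 [1.099 1.093 1.09  1.091 1.083 1.083 1.084 1.081 1.078 1.664 1.671]
 [1.095 1.092 1.094 1.089 1.085 1.084 1.085 1.079 1.08  1.66  1
[... 1169 characters left out ...]
82 1.577]
 [1.572 1.568 1.572 1.573 1.568 1.567 1.571 1.572 1.568 1.565 1.567]
 [1.559 1.56  1.568 1.566 1.573 1.562 1.565 1.561 1.56  1.563 1.558]
 [1.558 1.558 1.556 1.565 1.567 1.56  1.558 1.558 1.559 1.563 1.56 ]
 [1.554 1.561 1.553 1.55  1.555 1.555 1.557 1.555 1.555 1.552 1.545]
 [1.551 1.545 1.552 1.546 1.549 1.552 1.549 1.551 1.549 1.549 1.543]
 [1.543 1.551 1.537 1.538 1.549 1.545 1.548 1.546 1.544 1.546 1.547]
 [1.537 1.542 1.541 1.534 1.541 1.54  1.533 1.536 1.544 1.538 1.541]
 [1.545 1.534 1.533 1.536 1.54  1.537 1.537 1.539 1.535 1.535 1.541]
 [1.532 1.483 1.529 1.531 1.531 1.531 1.535 1.527 1.535 1.531 1.535]
 [1.52  1.481 1.48  1.479 1.529 1.529 1.529 1.523 1.526 1.536 1.528]]
```

The depth image shows the real fingertips about 37 mm above the reported TCP, at tool z ≈ -37. The body's lower edge is shifted by the same amount, so the fingers closed above the knob. From here on I take true tip z = reported z + 0.037, and redo the pinch that much lower.

```bash
python3 -m inch '[[0,0,0,0,0],[0,0,0,0,0],[0,0,0,0,0],[0,0,0,30,0],[0,0,0,30,0]]' 8
python3 -m inch '[[0,0,0,25,0],[0,0,0,20,0],[0,0,0,15,0],[0,0,0,0,0],[-1,0,0,0,0]]'
python3 -m inch '[[-1,0,0,0,0],[-1,0,0,0,0],[-1,0,0,0,0],[-1,0,0,0,0]]'
python3 -c "
from h import *
go(.5715,.1742,.063,.158)"
```

```text
time: 4.97
position: [0.575, 0.1735, 0.1216]
tool_rot: [-3.128, -0.232, -0.003]
ft_force: [0.6, -0.6, -1.6]
grip_width: 0.458
time: 5.6
position: [0.5728, 0.173, 0.0557]
tool_rot: [-3.128, -0.233, 0.006]
ft_force: [0.4, -0.4, 0.9]
grip_width: 0.456
time: 6.1
position: [0.574, 0.1738, 0.0575]
tool_rot: [-3.128, -0.233, 0.001]
ft_force: [0.3, 0.2, -1.3]
grip_width: 0.203
t 6.1 pos [0.574  0.1738 0.0575] psi 0.1487 tilt [-0.001  0.005 -1.   ] F [ 0.3  0.2 -1.3] w 17.7 j7 -1.97 -> mm [-2.4 -0.8 -5.5] twist -0.0093
```

Knob held (17.7 mm). Now the swing.

```bash
python3 -m inch '[[-1,0,0,-2,0],[-1,-1.7,-19.5,0,-0.17],[-1,-1.7,-19.5,0,-0.17],[-1,-1.7,-19.5,0,-0.17]]'
python3 -c "
from h import *
go(.5715,.1742,.063,.158)
p=ctrl.get_state()['position'];d=p[:2]-[.4573,.1558];print(np.hypot(*d),np.arctan2(d[1],d[0])-.1406)"
```

```text
time: 6.6
position: [0.5528, 0.2256, 0.0583]
tool_rot: [-2.963, -1.029, -0.004]
ft_force: [1.7, 1.6, -5.4]
grip_width: 0.204
t 6.6 pos [0.5528 0.2256 0.0583] psi 0.6685 tilt [ 0.001  0.005 -1.   ] F [ 1.7  1.6 -5.4] w 17.7 j7 -1.59 -> mm [-17.2  51.9  -5. ] twist 0.5105
0.11833021203542221 0.4905127370881826
```

```bash
python3 -m inch '[[-1,-2.5,-19.5,-1,-0.17],[-1,-2,-19.5,0,-0.17],[-1,-2,-19.5,0,-0.17],[-1,-2,-19.5,0,-0.17],[-1,-2,-19.5,0,-0.17]]'
python3 -c "
from h import *
go(.5715,.1742,.063,.158)
p=ctrl.get_state()['position'];d=p[:2]-[.4573,.1558];print(np.hypot(*d),np.arctan2(d[1],d[0])-.1406)"
```

```text
time: 7.22
position: [0.4665, 0.2743, 0.0587]
tool_rot: [-2.239, -2.192, -0.026]
ft_force: [0.4, 0.3, -2.3]
grip_width: 0.203
t 7.22 pos [0.4665 0.2743 0.0587] psi 1.5496 tilt [ 0.006  0.017 -1.   ] F [ 0.4  0.3 -2.3] w 17.7 j7 -0.88 -> mm [-97.8 107.1  -5.3] twist 1.3916
0.11889024230416889 1.3524404360463167
```

```bash
python3 -m inch '[[-1,-2,-19.5,0,-0.17],[0,0,0,0,0],[0,0,0,0,0],[0,0,0,0,0],[0,0,0,-30,0]]'
python3 -m inch '[[1,0,0,-40,0],[1,0,0,-20,0.1]]'
python3 -c "
from h import *
go(.5388,-.0262,.10,.2465)
go(.5388,-.0262,.10,1.7)"
```

```text
time: 7.85
position: [0.4467, 0.2715, 0.0888]
tool_rot: [-2.048, -2.372, -0.025]
ft_force: [0.5, 0.4, 0.2]
grip_width: 0.483
time: 8.1
position: [0.448, 0.2705, 0.1514]
tool_rot: [-2.171, -2.259, -0.026]
ft_force: [-0.3, 0.3, -0.6]
grip_width: 0.642
t 8.1 pos [0.448  0.2705 0.1514] psi 1.6108 tilt [ 0.005  0.018 -1.   ] F [-0.3  0.3 -0.6] w 55.9 j7 -0.72 -> mm [-300.9   78.6   46.6] twist 1.3643
t 8.1 pos [0.448  0.2705 0.1514] psi 1.6108 tilt [ 0.005  0.018 -1.   ] F [-0.3  0.3 -0.6] w 55.9 j7 -0.72 -> mm [-300.9   78.6   46.6] twist -0.0892
```

```bash
python3 -m inch '[[1,-58,15,5,0],[1,-58,15,0,0],[1,-58,15,0,0],[1,-58,15,0,0],[1,-58,15,0,0]]'
python3 -m inch '[[1,0,0,0,0.18],[1,0,0,0,0.18],[1,0,0,0,0.18],[1,0,0,0,0.18],[1,0,0,0,0.18]]'
python3 -m inch '[[1,0,0,0,0.18],[1,0,0,0,0.18],[1,0,0,0,0.1],[1,0,0,0,0]]'
python3 -c "
from h import *
go(.5388,-.0262,.06,.2465)"
```

```text
time: 8.72
position: [0.5414, -0.0182, 0.1473]
tool_rot: [-2.173, -2.267, -0.041]
ft_force: [0.0, 1.0, 1.3]
grip_width: 0.994
time: 9.35
position: [0.5452, -0.0298, 0.1477]
tool_rot: [-2.952, -1.036, -0.039]
ft_force: [-0.5, 1.1, 0.1]
grip_width: 1.001
time: 9.85
position: [0.5474, -0.0319, 0.1488]
tool_rot: [-3.109, -0.302, -0.036]
ft_force: [0.2, -0.0, 0.1]
grip_width: 1.005
t 9.85 pos [ 0.5474 -0.0319  0.1488] psi 0.1933 tilt [ 0.021  0.02  -1.   ] F [ 0.2 -0.   0.1] w 87.4 j7 -1.47 -> mm [-9.5 -5.9 88.7] twist -0.0532
```

```bash
python3 -m inch '[[1,-6,-6,20,-0.053],[1,-4,0,30,0],[1,0,0,30,0],[1,0,0,10,0]]'
python3 - <<'E'
from h import *
go(.5388,-.0262,-.023,.2465)
a=grab('top')['color'];b=grab('scene')
A=cv2.resize(a[165:255,280:370],(400,400));B=cv2.resize(b['color'][160:260,270:370],(400,400),interpolation=cv2.INTER_CUBIC)
cv2.imwrite('pics/l1.png',np.hstack([A,B])[:,:,::-1])
s=ctrl.get_state();p=s['position'];R=Ro.from_rotvec(s['tool_rot']).as_matrix()
T=(cloud(b).reshape(-1,3)-p)@R*1000
for y0,y1 in((30,70),(-70,-30)):
    k=(abs(T[:,0])<25)&(T[:,1]>y0)&(T[:,1]<y1)&(T[:,2]<-10)&(T[:,2]>-100);q=T[k]
    if len(q): print(len(q),q.min(0).round(),q.max(0).round(),np.sort(q[:,2])[-6:].round())
E
```

```text
time: 10.35
position: [0.5412, -0.0277, 0.0583]
tool_rot: [-3.101, -0.393, -0.044]
ft_force: [0.1, 0.5, 0.3]
grip_width: 0.998
t 10.35 pos [ 0.5412 -0.0277  0.0583] psi 0.252 tilt [ 0.026  0.019 -0.999] F [0.1 0.5 0.3] w 86.9 j7 -1.49 -> mm [-4.3 -1.1 81.2] twist 0.0055
101 [-10.  41. -84.] [ 13.  59. -37.] [-42. -41. -41. -41. -39. -37.]
38 [ -1. -57. -98.] [ 13. -42. -43.] [-56. -55. -52. -50. -48. -43.]
```

View pics/l1.png

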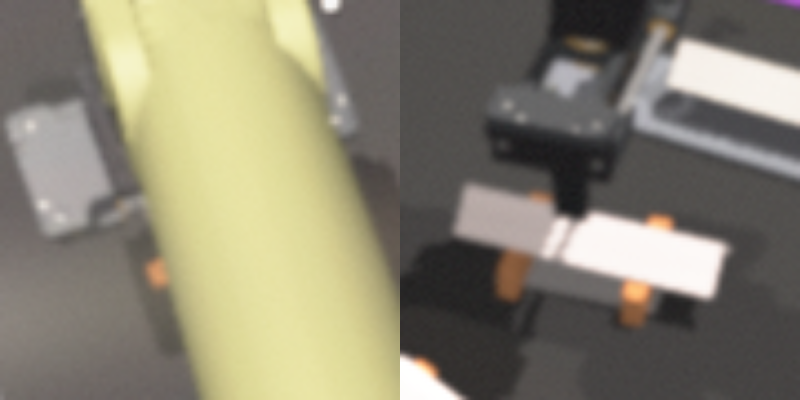

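```bash
python3 -m inch '[[1,-4,-1,30,0],[1,0,0,25,0],[1,0,0,10,0]]'
python3 -c "
from h import *
go(.5388,-.0262,-.023,.2465)"
```

```text
time: 10.82
position: [0.5447, -0.0274, -0.0024]
tool_rot: [-3.104, -0.393, -0.059]
ft_force: [0.4, -0.2, 0.0]
grip_width: 1.004
t 10.82 pos [ 0.5447 -0.0274 -0.0024] psi 0.2516 tilt [ 0.036  0.017 -0.999] F [ 0.4 -0.2  0. ] w 87.3 j7 -1.55 -> mm [-6.2 -2.5 20.4] twist 0.0051
```

```bash
python3 -m inch '[[1,-6,-2,12,0.005],[1,-1,0,8,0],[1,0,0,0,0]]'
python3 -c "
from h import *
go(.5388,-.0262,-.023,.2465)"
```

```text
time: 11.2
position: [0.5393, -0.0271, -0.022]
tool_rot: [-3.106, -0.385, -0.062]
ft_force: [0.3, 0.3, 0.1]
grip_width: 1.0
t 11.2 pos [ 0.5393 -0.0271 -0.022 ] psi 0.2463 tilt [ 0.038  0.016 -0.999] F [0.3 0.3 0.1] w 87.0 j7 -1.57 -> mm [-0.3 -1.   1. ] twist -0.0002
```

Positioned over the long angle. Now I close with moderate force and check the width, which should be about 49.5 mm.

```bash
python3 -m inch '[[-1,0,0,0,0],[-1,0,0,0,0],[-1,0,0,0,0],[-1,0,0,0,0],[-1,0,0,0,0]]' 25
python3 -m inch '[[-1,0,0,0,0],[-1,0,0,-8,0],[-1,0,0,-15,0]]'
python3 -c "
from h import *
go(.5388,-.0262,-.023,.2465)"
```

```text
time: 11.82
position: [0.5407, -0.0272, -0.0205]
tool_rot: [-3.107, -0.385, -0.066]
ft_force: [-0.3, 0.1, -0.7]
grip_width: 0.539
time: 12.2
position: [0.5382, -0.0274, 0.0023]
tool_rot: [-3.106, -0.385, -0.062]
ft_force: [0.0, 0.3, -0.9]
grip_width: 0.542
t 12.2 pos [ 0.5382 -0.0274  0.0023] psi 0.2467 tilt [ 0.038  0.016 -0.999] F [ 0.   0.3 -0.9] w 47.2 j7 -1.54 -> mm [-0.2 -0.8 25.4] twist 0.0002
```

```bash
python3 -m inch '[[-1,0,0,-35,0],[-1,0,0,-35,0],[-1,0,0,-25,0],[-1,0,-30,0,0.05],[-1,0,-50,0,0.05]]'
python3 -c "
from h import *
go(.588,.174,.09,.1406)"
```

```text
time: 12.82
position: [0.5198, 0.0462, 0.1068]
tool_rot: [-3.124, -0.213, -0.07]
ft_force: [0.5, 0.0, -1.5]
grip_width: 0.545
t 12.82 pos [0.5198 0.0462 0.1068] psi 0.1359 tilt [ 0.044  0.013 -0.999] F [ 0.5  0.  -1.5] w 47.4 j7 -1.67 -> mm [  84.  -117.2   21.4] twist -0.0047
```

```bash
python3 -m inch '[[-1,26,-38,5,0],[-1,26,-38,5,0],[-1,20,-28,5,0],[-1,8,-9,0,0],[-1,0,0,0,0]]'
python3 - <<'E'
from h import *
go(.588,.174,.04,.1406)
b=grab('scene')
P=cloud(b).reshape(-1,3)
c=np.array([.5863,.174]);a=.1406
ex=np.array([np.cos(a),np.sin(a)]);ey=np.array([-ex[1],ex[0]])
x=(P[:,:2]-c)@ex;y=(P[:,:2]-c)@ey;z=P[:,2]
m=(abs(x)<.13)&(abs(y)<.03)&(z>.125)&(z<.18)
print('obj x',np.percentile(x[m],[0,1,99,100]).round(4))
for lo in(-.1,-.05,.03,.06,.08):
    k=m&(x>lo)&(x<lo+.03)&(z>.12)&(z<.175)
    if k.sum()>5:
        kk=k&(z>np.percentile(z[k],90)-.004);print(lo,k.sum(),'apex y',np.median(y[kk]).round(4),'z',z[k].max().round(4),'ymin',y[k].min().round(4))
cv2.imwrite('pics/l2.png',cv2.resize(b['color'][80:230,270:470],(800,600),interpolation=cv2.INTER_CUBIC)[:,:,::-1])
E
```

```text
time: 13.45
position: [0.5855, 0.1756, 0.1018]
tool_rot: [-3.126, -0.218, -0.079]
ft_force: [0.1, -0.0, -1.6]
grip_width: 0.539
t 13.45 pos [0.5855 0.1756 0.1018] psi 0.1394 tilt [ 0.05   0.011 -0.999] F [ 0.1 -0.  -1.6] w 46.9 j7 -2.03 -> mm [-0.9  2.2 61.9] twist -0.0012
obj x [-0.0935 -0.0908  0.0881  0.0885]
-0.1 84 apex y -0.0024 z 0.1745 ymin -0.024
-0.05 49 apex y -0.0163 z 0.1622 ymin -0.0232
0.03 131 apex y -0.0014 z 0.1748 ymin -0.0234
0.06 127 apex y -0.0036 z 0.1747 ymin -0.0251
0.08 44 apex y -0.003 z 0.1743 ymin -0.0251
```

View pics/l2.png

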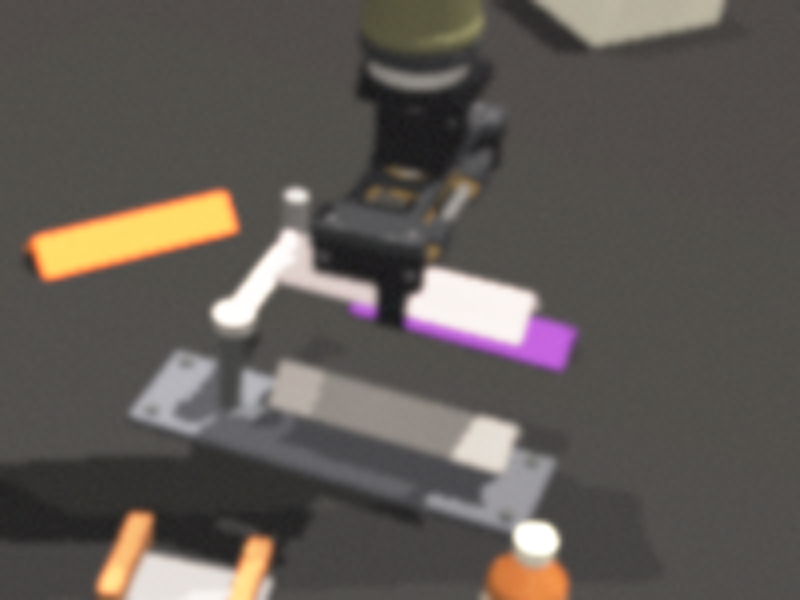

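The long angle is level over the stand. In the same camera it needs about +4.5 mm along x and +1 mm in y. The keeper knob at (295,200) is clear. I descend in steps.

```bash
python3 -m inch '[[-1,3,-1,25,0],[-1,1,0,25,0],[-1,0,0,20,0],[-1,0,0,10,0],[-1,0,0,0,0]]'
python3 -c "
from h import *
go(.5898,.1772,-.0046,.1406)"
```

```text
time: 14.12
position: [0.5923, 0.1692, 0.0154]
tool_rot: [-3.133, -0.205, -0.074]
ft_force: [0.8, -0.3, -1.8]
grip_width: 0.548
t 14.12 pos [0.5923 0.1692 0.0154] psi 0.1309 tilt [ 0.047  0.004 -0.999] F [ 0.8 -0.3 -1.8] w 47.7 j7 -2.1 -> mm [-2.4 -8.3 19.9] twist -0.0097
```

```bash
python3 -m inch '[[-1,-2,-8,0,-0.01],[-1,0,0,0,0],[-1,0,0,0,0]]'
python3 -c "
from h import *
go(.5898,.1772,-.0046,.1406)"
```

```text
time: 14.5
position: [0.5903, 0.1785, 0.0172]
tool_rot: [-3.131, -0.223, -0.079]
ft_force: [-0.6, -1.1, -1.5]
grip_width: 0.54
t 14.5 pos [0.5903 0.1785 0.0172] psi 0.1422 tilt [ 0.05   0.005 -0.999] F [-0.6 -1.1 -1.5] w 46.9 j7 -2.1 -> mm [-1.8  1.2 21.7] twist 0.0016
```

```bash
python3 -m inch '[[-1,-1,1,10,0],[-1,-1,0,6,0],[-1,0,0,0,0]]'
python3 -c "
from h import *
go(.5898,.1772,-.0046,.1406)"
```

```text
time: 14.88
position: [0.5904, 0.1767, 0.0014]
tool_rot: [-3.133, -0.223, -0.083]
ft_force: [-0.3, -0.7, 3.9]
grip_width: 0.539
t 14.88 pos [0.5904 0.1767 0.0014] psi 0.142 tilt [ 0.053  0.004 -0.999] F [-0.3 -0.7  3.9] w 46.9 j7 -2.11 -> mm [-0.8 -0.6  5.9] twist 0.0014
```

```bash
python3 -m inch '[[-1,0,-1,2,0],[0.3,0,0,0,0],[0.4,0,0,0,0],[0.4,0,0,0,0]]'
python3 - <<'E'
from h import *
go(.5898,.1772,-.0046,.1406)
b=grab('scene')
P=cloud(b).reshape(-1,3)
c=np.array([.5863,.174]);a=.1406
ex=np.array([np.cos(a),np.sin(a)]);ey=np.array([-ex[1],ex[0]])
x=(P[:,:2]-c)@ex;y=(P[:,:2]-c)@ey;z=P[:,2]
m=(abs(x)<.13)&(abs(y)<.03)&(z>.037)&(z<.08)
print('obj x',np.percentile(x[m],[0,1,99,100]).round(4))
for lo in(-.09,-.06,.03,.06,.08):
    k=m&(x>lo)&(x<lo+.03)
    if k.sum()>5:
        kk=k&(z>np.percentile(z[k],90)-.004);print(lo,k.sum(),'apex y',np.median(y[kk]).round(4),'z',np.percentile(z[k],[2,97]).round(4),'ymin',y[k].min().round(4))
E
```

```text
time: 15.38
position: [0.5912, 0.1769, 0.0004]
tool_rot: [3.131, 0.221, 0.084]
ft_force: [0.6, 0.9, -0.3]
grip_width: 0.689
t 15.38 pos [5.912e-01 1.769e-01 4.000e-04] psi 0.141 tilt [ 0.054  0.002 -0.999] F [ 0.6  0.9 -0.3] w 60.0 j7 -2.12 -> mm [-1.6 -0.5  4.9] twist 0.0004
obj x [-0.1299 -0.1278  0.0931  0.0941]
-0.09 112 apex y -0.0026 z [0.0392 0.0681] ymin -0.0256
-0.06 56 apex y -0.0167 z [0.0391 0.0537] ymin -0.0261
0.03 142 apex y -0.0017 z [0.0397 0.0695] ymin -0.0245
0.06 144 apex y -0.0025 z [0.0389 0.0693] ymin -0.025
0.08 75 apex y -0.0025 z [0.039  0.0688] ymin -0.0241
```

The long angle is seated: apex at 69 mm (69.5 expected), its end within about 1 mm of the ridge end. I open fully, rise, and go for the short angle.

```bash
python3 -m inch '[[1,0,0,0,0],[1,0,0,0,0],[1,0,0,-15,0],[1,0,0,-25,0],[1,0,0,-30,0]]'
python3 -m inch '[[1,0,0,-40,0],[1,0,0,0,0]]'
python3 -c "
from h import *
go(.5522,-.2180,.10,-.197)"
```

```text
time: 16.05
position: [0.5854, 0.1766, 0.0712]
tool_rot: [3.131, 0.222, 0.077]
ft_force: [0.0, 0.0, -0.3]
grip_width: 0.996
time: 16.3
position: [0.5853, 0.178, 0.1172]
tool_rot: [3.132, 0.223, 0.087]
ft_force: [0.5, 0.9, 0.2]
grip_width: 0.999
t 16.3 pos [0.5853 0.178  0.1172] psi 0.1425 tilt [ 0.056  0.004 -0.998] F [0.5 0.9 0.2] w 86.9 j7 -2.03 -> mm [-89.8 387.2  13.9] twist 0.3395
```

```bash
python3 -m inch '[[1,-13,55,0,0],[1,-13,55,0,0],[1,-13,55,0,0],[1,-13,55,0,0],[1,-13,55,0,0]]'
python3 -m inch '[[1,-13,55,0,0],[1,-13,50,0,0],[1,0,0,0,0.17],[1,0,0,0,0.17],[1,0,0,0,0]]'
python3 -c "
from h import *
go(.5522,-.2180,.02,-.197)"
```

```text
time: 16.92
position: [0.5603, -0.1031, 0.116]
tool_rot: [-3.129, -0.246, -0.092]
ft_force: [0.5, -0.5, -0.5]
grip_width: 1.002
time: 17.55
position: [0.5466, -0.2224, 0.1137]
tool_rot: [-3.114, 0.317, -0.086]
ft_force: [-0.1, -0.1, 0.6]
grip_width: 1.001
t 17.55 pos [ 0.5466 -0.2224  0.1137] psi -0.2035 tilt [ 0.056  0.004 -0.998] F [-0.1 -0.1  0.6] w 87.1 j7 -1.57 -> mm [-0.5 -4.  93.9] twist -0.0065
```

```bash
python3 -m inch '[[1,0,-4,30,0],[1,0,0,30,0],[1,0,0,25,0],[1,0,0,10,0],[1,0,0,0,0]]'
python3 - <<'E'
from h import *
go(.5522,-.2180,-.022,-.197)
b=grab('scene');s=ctrl.get_state();p=s['position'];R=Ro.from_rotvec(s['tool_rot']).as_matrix()
T=(cloud(b).reshape(-1,3)-p)@R*1000
k=(abs(T[:,0])<25)&(T[:,1]>30)&(T[:,1]<70)&(T[:,2]<-25)&(T[:,2]>-100);q=T[k];print(q.min(0).round(),q.max(0).round(),np.sort(q[:,2])[-6:].round())
cv2.imwrite('pics/s1.png',cv2.resize(b['color'][200:320,200:360],(800,600),interpolation=cv2.INTER_CUBIC)[:,:,::-1])
E
```

```text
time: 18.18
position: [0.554, -0.2159, 0.0176]
tool_rot: [-3.118, 0.288, -0.089]
ft_force: [0.5, -1.2, 0.4]
grip_width: 0.998
t 18.18 pos [ 0.554  -0.2159  0.0176] psi -0.1849 tilt [ 0.058  0.004 -0.998] F [ 0.5 -1.2  0.4] w 86.8 j7 -1.64 -> mm [-3.6  2.9 39.4] twist 0.0121
[-10.  41. -79.] [ 14.  55. -39.] [-42. -42. -41. -39. -39. -39.]
```

View pics/s1.png

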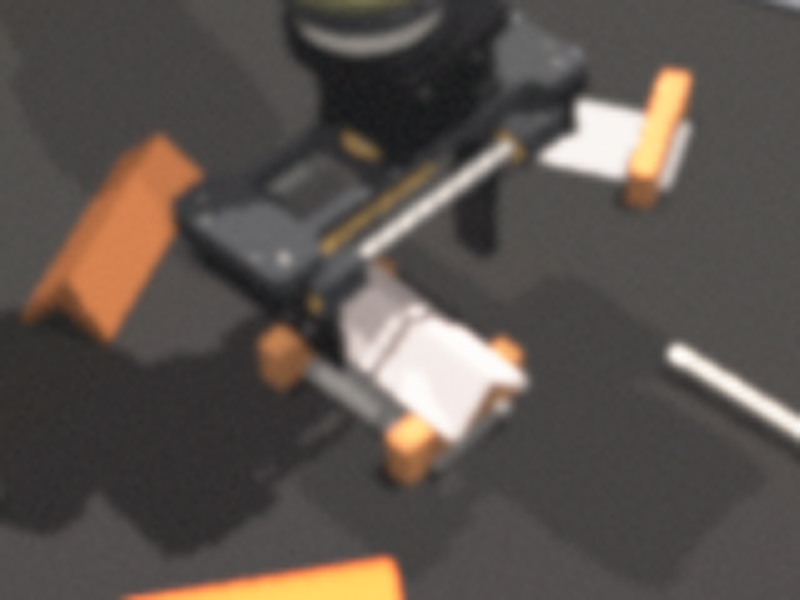

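The fingers straddle the short angle, the near one at (335,340) and the far one at (475,245), and the screwdriver is clear. I descend and grip.

```bash
python3 -m inch '[[1,-4,3,20,0.012],[1,0,0,15,0],[1,0,0,5,0],[1,0,0,0,0]]'
python3 -c "
from h import *
go(.5522,-.2180,-.022,-.197)"
python3 -m inch '[[-1,0,0,0,0],[-1,0,0,0,0],[-1,0,0,0,0],[-1,0,0,0,0],[-1,0,0,0,0]]' 25
python3 -c "
from h import *
go(.5522,-.2180,-.022,-.197)"
```

```text
time: 18.73
position: [0.553, -0.2192, -0.0232]
tool_rot: [-3.117, 0.308, -0.094]
ft_force: [0.4, 0.9, -0.8]
grip_width: 0.998
t 18.73 pos [ 0.553  -0.2192 -0.0232] psi -0.1976 tilt [ 0.06   0.002 -0.998] F [ 0.4  0.9 -0.8] w 86.8 j7 -1.68 -> mm [-1.  -1.  -1.3] twist -0.0006
time: 19.35
position: [0.5542, -0.2194, -0.0219]
tool_rot: [-3.118, 0.308, -0.097]
ft_force: [0.3, -0.1, -0.7]
grip_width: 0.547
t 19.35 pos [ 0.5542 -0.2194 -0.0219] psi -0.1972 tilt [ 0.062  0.001 -0.998] F [ 0.3 -0.1 -0.7] w 47.6 j7 -1.68 -> mm [-2.3 -1.  -0. ] twist -0.0002
```

```bash
python3 -m inch '[[-1,0,0,-10,0],[-1,0,0,-25,0],[-1,0,0,-40,0],[-1,0,0,-40,0],[-1,0,0,-25,0]]'
python3 -m inch '[[-1,0,0,0,-0.17],[-1,0,0,0,-0.17],[-1,0,0,0,0]]'
python3 -c "
from h import *
go(.590,.1768,.115,.141)"
```

```text
time: 19.98
position: [0.5432, -0.2185, 0.1214]
tool_rot: [-3.116, 0.306, -0.09]
ft_force: [0.1, -0.3, -1.0]
grip_width: 0.541
time: 20.35
position: [0.545, -0.2192, 0.1265]
tool_rot: [3.125, 0.24, 0.099]
ft_force: [0.3, 0.5, -0.8]
grip_width: 0.54
t 20.35 pos [ 0.545  -0.2192  0.1265] psi 0.1534 tilt [ 0.064 -0.001 -0.998] F [ 0.3  0.5 -0.8] w 46.9 j7 -1.23 -> mm [ 104.  -384.6   13.9] twist 0.0124
```

```bash
python3 -m inch '[[-1,14,-54,1,0.012],[-1,14,-54,1,0],[-1,14,-54,1,0],[-1,14,-54,1,0],[-1,14,-54,1,0]]'
python3 -m inch '[[-1,14,-54,1,0],[-1,14,-46,0,0],[-1,0,-5,0,0],[-1,0,0,0,0]]'
python3 -c "
from h import *
go(.590,.1768,.025,.141)"
```

```text
time: 20.98
position: [0.5799, 0.0571, 0.1238]
tool_rot: [3.127, 0.169, 0.101]
ft_force: [0.3, -0.8, -0.3]
grip_width: 0.545
time: 21.48
position: [0.5951, 0.1741, 0.1238]
tool_rot: [3.13, 0.163, 0.101]
ft_force: [0.0, -0.5, -0.7]
grip_width: 0.542
t 21.48 pos [0.5951 0.1741 0.1238] psi 0.1042 tilt [ 0.064 -0.003 -0.998] F [ 0.  -0.5 -0.7] w 47.2 j7 -2.07 -> mm [-11.1  -4.1  98.3] twist -0.0368
```

```bash
python3 -m inch '[[-1,-7,-4,25,-0.037],[-1,-4,0,25,0],[-1,0,0,25,0],[-1,0,0,0,0]]'
python3 - <<'E'
from h import *
go(.590,.1768,.02,.141)
b=grab('scene')
P=cloud(b).reshape(-1,3)
c=np.array([.5863,.174]);a=.1406
ex=np.array([np.cos(a),np.sin(a)]);ey=np.array([-ex[1],ex[0]])
x=(P[:,:2]-c)@ex;y=(P[:,:2]-c)@ey;z=P[:,2]
m=(abs(x)<.13)&(abs(y)<.03)&(z>.083)&(z<.14)
print('obj x',np.percentile(x[m],[0,1,99,100]).round(4))
for lo in(-.07,-.06,.03,.045):
    k=m&(x>lo)&(x<lo+.015)
    if k.sum()>5: print(lo,k.sum(),'z',np.percentile(z[k],[2,97]).round(4),'ymin',y[k].min().round(4))
E
```

```text
time: 21.98
position: [0.5901, 0.1675, 0.0466]
tool_rot: [3.121, 0.197, 0.101]
ft_force: [-0.7, 0.1, -0.5]
grip_width: 0.541
t 21.98 pos [0.5901 0.1675 0.0466] psi 0.1263 tilt [ 0.065 -0.008 -0.998] F [-0.7  0.1 -0.5] w 47.0 j7 -2.1 -> mm [-0.6 -9.7 26.5] twist -0.0147
obj x [-0.1298 -0.129   0.062   0.0629]
-0.06 12 z [0.0967 0.1041] ymin -0.0287
0.03 64 z [0.0983 0.1228] ymin -0.0296
0.045 68 z [0.0951 0.1218] ymin -0.0295
```

```bash
python3 -m inch '[[-1,0,-9,0,-0.015],[-1,0,0,0,0],[-1,0,0,10,0],[-1,0,0,5,0],[-1,0,0,0,0]]'
python3 - <<'E'
from h import *
go(.590,.1768,-.0003,.141)
b=grab('scene')
P=cloud(b).reshape(-1,3)
c=np.array([.5863,.174]);a=.1406
ex=np.array([np.cos(a),np.sin(a)]);ey=np.array([-ex[1],ex[0]])
x=(P[:,:2]-c)@ex;y=(P[:,:2]-c)@ey;z=P[:,2]
m=(abs(x)<.13)&(abs(y)<.04)&(z>.075)&(z<.14)
for lo in(-.07,-.06,.025,.04,.05):
    k=m&(x>lo)&(x<lo+.015)
    if k.sum()>5: print(lo,k.sum(),'z',np.percentile(z[k],[2,97]).round(4),'y',np.percentile(y[k],[1,50]).round(4))
k=(abs(x-.0785)<.008)&(abs(y)<.04)&(z>.04);print('long z',np.percentile(z[k],[2,97]).round(4),'y',np.percentile(y[k],[1,50]).round(4))
E
```

```text
time: 22.65
position: [0.5935, 0.1773, 0.0355]
tool_rot: [3.12, 0.218, 0.113]
ft_force: [-0.5, 0.0, -0.7]
grip_width: 0.541
t 22.65 pos [0.5935 0.1773 0.0355] psi 0.1401 tilt [ 0.073 -0.007 -0.997] F [-0.5  0.  -0.7] w 47.1 j7 -2.12 -> mm [-6.  -0.6 35.4] twist -0.0009
-0.06 7 z [0.087  0.0942] y [-0.0211 -0.0182]
0.025 65 z [0.0869 0.1114] y [-0.0217 -0.0088]
0.04 65 z [0.0881 0.1122] y [-0.0214 -0.0079]
0.05 68 z [0.0882 0.113 ] y [-0.0215 -0.0082]
long z [0.0402 0.0699] y [-0.0239 -0.0115]
```

```bash
python3 -m inch '[[-1,-6,2,15,0],[-1,0,0,0,0],[-1,0,0,0,0]]'
python3 -c "
from h import *
go(.590,.1746,-.0003,.141)"
```

```text
time: 23.08
position: [0.5883, 0.174, 0.0189]
tool_rot: [3.12, 0.218, 0.112]
ft_force: [0.6, -0.7, -0.4]
grip_width: 0.546
t 23.07 pos [0.5883 0.174  0.0189] psi 0.14 tilt [ 0.072 -0.007 -0.997] F [ 0.6 -0.7 -0.4] w 47.5 j7 -2.13 -> mm [ 0.4 -0.7 19.3] twist -0.001
```

```bash
python3 -m inch '[[-1,0,-1,8,0],[-1,0,0,6,0],[-1,0,0,0,0]]'
python3 -c "
from h import *
go(.590,.1746,-.0003,.141)"
```

```text
time: 23.45
position: [0.5897, 0.1755, 0.0058]
tool_rot: [3.119, 0.218, 0.113]
ft_force: [-2.1, -2.0, 5.0]
grip_width: 0.547
t 23.45 pos [0.5897 0.1755 0.0058] psi 0.14 tilt [ 0.073 -0.008 -0.997] F [-2.1 -2.   5. ] w 47.6 j7 -2.14 -> mm [-0.3  0.8  6.1] twist -0.001
```

```bash
python3 -m inch '[[-1,0,1.5,1.5,0],[-1,0,0,0,0]]'
python3 -m inch '[[0.3,0,0,0,0],[0.4,0,0,0,0],[0.4,0,0,0,0]]'
cat > chk.py <<'E'
from h import *
go(.590,.1746,-.0003,.141)
b=grab('scene')
P=cloud(b).reshape(-1,3)
c=np.array([.5863,.174]);a=.1406
ex=np.array([np.cos(a),np.sin(a)]);ey=np.array([-ex[1],ex[0]])
x=(P[:,:2]-c)@ex;y=(P[:,:2]-c)@ey;z=P[:,2]
m=(abs(y)<.04)&(z>.04)&(z<.1)
for lo in(-.088,-.078,-.055,-.04,.02,.03,.04,.05,.068,.078):
    k=m&(x>lo)&(x<lo+.01)
    if k.sum()>5: print(lo,k.sum(),'z',np.percentile(z[k],[2,97]).round(4),'y',np.percentile(y[k],[1,50]).round(4))
k=m&(z>.0715)&(x>-.075);print('short x',np.percentile(x[k],[1,99]).round(4))
k=m&(x>.03);print('long end',np.percentile(x[k],99.5).round(4))
E
python3 chk.py
```

```text
time: 23.7
position: [0.5897, 0.1755, 0.006]
tool_rot: [3.119, 0.219, 0.113]
ft_force: [-1.5, -1.5, 0.8]
grip_width: 0.544
time: 24.08
position: [0.5902, 0.1757, 0.0056]
tool_rot: [3.12, 0.219, 0.114]
ft_force: [-0.1, 0.9, -0.1]
grip_width: 0.688
t 24.07 pos [0.5902 0.1757 0.0056] psi 0.1408 tilt [ 0.074 -0.007 -0.997] F [-0.1  0.9 -0.1] w 59.9 j7 -2.14 -> mm [-0.8  1.   5.8] twist -0.0002
-0.088 36 z [0.0429 0.0696] y [-0.0245 -0.011 ]
-0.078 36 z [0.0419 0.0696] y [-0.0225 -0.0126]
-0.055 23 z [0.0405 0.0577] y [-0.0246 -0.0194]
-0.04 25 z [0.0412 0.0611] y [-0.0254 -0.0195]
0.02 54 z [0.042  0.0747] y [-0.0259 -0.0141]
0.03 49 z [0.0428 0.0741] y [-0.0242 -0.0126]
0.04 53 z [0.0413 0.0741] y [-0.0249 -0.0123]
0.05 50 z [0.0412 0.0764] y [-0.0252 -0.0118]
0.068 44 z [0.0418 0.0693] y [-0.024  -0.0104]
0.078 50 z [0.0406 0.0694] y [-0.0242 -0.0117]
short x [-0.0103  0.0605]
long end 0.0941
```

Seated: short apex at about 74.5 mm (75.2 expected), long at 69.5 mm, ends centred within about 3 mm. I retreat upward and go to the keeper knob.

```bash
python3 -m inch '[[1,0,0,0,0],[1,0,0,0,0],[1,0,0,-15,0],[1,0,0,-25,0],[1,0,0,-30,0]]'
python3 -m inch '[[1,0,0,-40,0],[1,0,0,-40,0],[1,0,0,0,0]]'
python3 - <<'E'
exec(open('chk.py').read())
k=(z>.112)&(z<.14)&(P[:,0]<.53)&(P[:,0]>.38)&(P[:,1]>.2)&(P[:,1]<.32);print('knob',k.sum(),P[k].mean(0).round(4),P[k].min(0).round(4),P[k].max(0).round(4))
go(.4467,.2715,.14,.141)
E
```

```text
time: 24.75
position: [0.5833, 0.1759, 0.0765]
tool_rot: [3.12, 0.22, 0.108]
ft_force: [1.2, 0.1, 0.9]
grip_width: 0.994
time: 25.12
position: [0.579, 0.1784, 0.1648]
tool_rot: [3.12, 0.222, 0.12]
ft_force: [1.1, 0.2, -0.0]
grip_width: 0.998
t 25.12 pos [0.579  0.1784 0.1648] psi 0.1428 tilt [ 0.077 -0.006 -0.997] F [ 1.1  0.2 -0. ] w 86.8 j7 -2.02 -> mm [ -2.2   2.5 165.5] twist 0.0018
-0.088 35 z [0.0415 0.0692] y [-0.0258 -0.012 ]
-0.078 43 z [0.0428 0.0687] y [-0.0252 -0.012 ]
-0.055 45 z [0.0406 0.0743] y [-0.0241 -0.0152]
-0.04 51 z [0.0407 0.0745] y [-0.0255 -0.0136]
0.02 52 z [0.0425 0.0759] y [-0.0259 -0.012 ]
0.03 53 z [0.0408 0.0756] y [-0.0246 -0.0125]
0.04 49 z [0.0436 0.0745] y [-0.0234 -0.0139]
0.05 52 z [0.0407 0.0758] y [-0.0232 -0.0133]
0.068 46 z [0.0414 0.0692] y [-0.0231 -0.0109]
0.078 50 z [0.0416 0.0703] y [-0.024  -0.0127]
short x [-0.0587  0.08  ]
long end 0.0942
knob 42 [0.4475 0.2671 0.1253] [0.4384 0.2604 0.1124] [0.4547 0.2822 0.134 ]
t 25.18 pos [0.5781 0.1776 0.1629] psi 0.1426 tilt [ 0.074 -0.007 -0.997] F [-1.  -0.4  0.3] w 86.8 j7 -2.02 -> mm [-118.1 -111.8   12.4] twist 0.0016
```

```bash
python3 -m inch '[[1,-40,-38,0,-0.1],[0,-40,-38,0,-0.18],[0,-20,-36,0,-0.18],[0,0,0,0,-0.18],[0,0,0,0,-0.18]]'
python3 -m inch '[[0,0,0,0,-0.18],[0,0,0,0,-0.18],[0,0,0,0,-0.18],[0,0,0,0,-0.1],[0,0,0,0,0]]'
python3 -c "
from h import *
go(.4497,.2715,.10,1.6)"
```

```text
time: 25.8
position: [0.4461, 0.2617, 0.1491]
tool_rot: [2.731, 1.462, 0.088]
ft_force: [1.2, -0.0, -0.1]
grip_width: 0.63
time: 26.42
position: [0.4422, 0.2597, 0.145]
tool_rot: [2.097, 2.262, 0.05]
ft_force: [-0.1, -0.2, -0.8]
grip_width: 0.503
t 26.43 pos [0.4422 0.2597 0.145 ] psi 1.6457 tilt [ 0.063 -0.015 -0.998] F [-0.1 -0.2 -0.8] w 43.7 j7 -0.68 -> mm [12.1  5.6 45.2] twist 0.0457
```

```bash
python3 -m inch '[[0,12,6,0,0.04],[0,0,0,25,0],[0,0,0,15,0],[0,0,0,0,0]]'
python3 - <<'E'
from h import *
go(.4497,.2715,.062,1.6)
b=grab('scene')
cv2.imwrite('pics/k5.png',cv2.resize(b['color'][100:200,280:410],None,fx=6,fy=6,interpolation=cv2.INTER_CUBIC)[:,:,::-1])
E
```

```text
time: 26.92
position: [0.4492, 0.2706, 0.1028]
tool_rot: [2.153, 2.211, 0.048]
ft_force: [-0.7, 1.6, -0.2]
grip_width: 0.499
t 26.93 pos [0.4492 0.2706 0.1028] psi 1.5969 tilt [ 0.061 -0.016 -0.998] F [-0.7  1.6 -0.2] w 43.4 j7 -0.84 -> mm [ 1.6 -2.  40.7] twist -0.0031
```

View pics/k5.png

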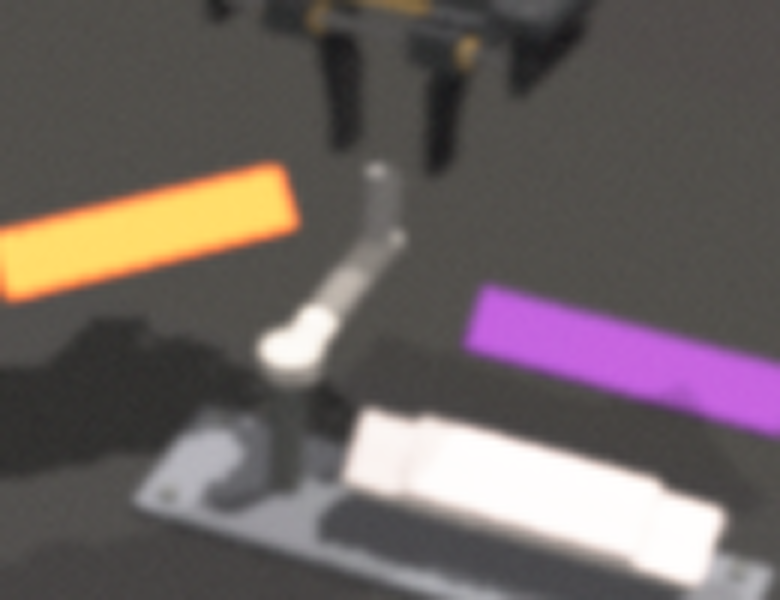

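The pair is nested on the stand. The fingers, tips at (345,145) and (438,165), straddle the knob at (378,175). I lower and pinch.

```bash
python3 -m inch '[[0,1,-1,20,0],[0,1,0,18,0],[0,0,0,0,0],[-1,0,0,0,0],[-1,0,0,0,0]]' 8
python3 -m inch '[[-1,0,0,0,0],[-1,0,0,0,0],[-1,0,0,0,0]]'
python3 -c "
from h import *
go(.4497,.2715,.062,1.6)
p=ctrl.get_state()['position'];d=p[:2]-[.4573,.1558];print(np.hypot(*d),np.arctan2(d[1],d[0])-.1406)"
```

```text
time: 27.6
position: [0.4518, 0.2726, 0.0639]
tool_rot: [2.153, 2.209, 0.051]
ft_force: [-0.2, -1.1, 0.4]
grip_width: 0.354
time: 27.98
position: [0.4518, 0.2729, 0.0643]
tool_rot: [2.153, 2.208, 0.053]
ft_force: [-0.1, -0.4, -2.1]
grip_width: 0.212
t 27.98 pos [0.4518 0.2729 0.0643] psi 1.5954 tilt [ 0.064 -0.015 -0.998] F [-0.1 -0.4 -2.1] w 18.5 j7 -0.9 -> mm [-1.3 -2.3  2.2] twist -0.0046
0.11719319165951284 1.4769051203363692
```

```bash
python3 -m inch '[[-1,-1.7,19.5,0,0.17],[-1,-1.7,19.5,0,0.17],[-1,-1.7,19.5,0,0.17],[-1,-1.7,19.5,0,0.17]]'
python3 -c "
from h import *
go(.574,.1738,.062,.15)
p=ctrl.get_state()['position'];d=p[:2]-[.4573,.1558];print(np.hypot(*d),np.arctan2(d[1],d[0])-.1406)"
```

```text
time: 28.48
position: [0.5212, 0.2556, 0.0655]
tool_rot: [2.8, 1.356, 0.081]
ft_force: [3.0, 5.8, -8.8]
grip_width: 0.207
t 28.48 pos [0.5212 0.2556 0.0655] psi 0.903 tilt [ 0.059 -0.003 -0.998] F [ 3.   5.8 -8.8] w 18.1 j7 -1.48 -> mm [-31.6  91.8   6.9] twist 0.753
0.11847864194768533 0.8603117642247813
```

```bash
python3 -m inch '[[-1,-3.5,19.5,1.5,0.17],[-1,-2,19.5,0.5,0.17],[-1,-2,19.5,0.5,0.17],[-1,-2,19.5,0,0.17]]'
python3 -c "
from h import *
go(.574,.1738,.062,.15)
p=ctrl.get_state()['position'];d=p[:2]-[.4573,.1558];print(np.hypot(*d),np.arctan2(d[1],d[0])-.1406)"
```

```text
time: 28.98
position: [0.5688, 0.1973, 0.0663]
tool_rot: [-3.114, -0.32, -0.121]
ft_force: [5.6, 2.3, -7.9]
grip_width: 0.203
t 28.98 pos [0.5688 0.1973 0.0663] psi 0.2045 tilt [ 0.076  0.017 -0.997] F [ 5.6  2.3 -7.9] w 17.6 j7 -1.98 -> mm [ 0.  24.1  4.3] twist 0.0545
0.1189444449077021 0.21584895937115622
```

```bash
python3 -m inch '[[-1,-2,12,1.5,0.05],[-1,-1,9,0.5,0],[-1,0,3,0,0],[-1,0,0,0,0]]'
python3 -c "
from h import *
go(.574,.1738,.062,.15)
p=ctrl.get_state()['position'];d=p[:2]-[.4573,.1558];print(np.hypot(*d),np.arctan2(d[1],d[0])-.1406)"
```

```text
time: 29.48
position: [0.5739, 0.1739, 0.0661]
tool_rot: [-3.115, -0.239, -0.132]
ft_force: [2.9, 1.0, -0.7]
grip_width: 0.202
t 29.48 pos [0.5739 0.1739 0.0661] psi 0.1526 tilt [ 0.083  0.021 -0.996] F [ 2.9  1.  -0.7] w 17.6 j7 -1.98 -> mm [-0.3  0.2  4.1] twist 0.0026
0.11803628298279194 0.013525491492077851
```

```bash
python3 -m inch '[[-1,0,3,0,0],[-1,0,0,0,0],[0,0,0,0,0],[0,0,0,0,0],[0,0,0,0,0]]'
python3 -m inch '[[0,0,0,-20,0],[0,0,0,-30,0],[0,0,0,-40,0],[0,0,0,-50,0],[0,0,0,-30,0]]'
python3 - <<'E'
exec(open('chk.py').read())
k=(z>.112)&(z<.14)&(abs(y)<.05)&(abs(x)<.09);r=np.c_[x,y,z][k];print('knob saddle frame',k.sum(),r.mean(0).round(4),r.min(0).round(4),r.max(0).round(4))
k=(z>.085)&(z<.105)&(abs(y)<.05)
for lo in(-.12,-.1,-.08,-.06,-.04):
    q=k&(x>lo)&(x<lo+.02);print(lo,q.sum(),np.percentile(y[q],[5,50,95]).round(4) if q.sum() else '')
c2=b['color'];cv2.imwrite('pics/e1.png',cv2.resize(c2[100:220,280:440],(800,600),interpolation=cv2.INTER_CUBIC)[:,:,::-1])
E
```

```text
time: 30.1
position: [0.5715, 0.1726, 0.0648]
tool_rot: [-3.114, -0.246, -0.125]
ft_force: [0.7, 0.0, -0.2]
grip_width: 0.448
time: 30.72
position: [0.5559, 0.1687, 0.2421]
tool_rot: [-3.115, -0.248, -0.12]
ft_force: [0.4, 0.8, -0.8]
grip_width: 0.498
t 30.73 pos [0.5559 0.1687 0.2421] psi 0.1587 tilt [ 0.075  0.02  -0.997] F [ 0.4  0.8 -0.8] w 43.3 j7 -1.85 -> mm [ 15.7   1.6 244.4] twist 0.0177
-0.088 55 z [0.0424 0.0937] y [-0.0246 -0.0067]
-0.078 61 z [0.0414 0.0933] y [-0.0242 -0.0086]
-0.055 63 z [0.0442 0.0928] y [-0.0254 -0.0087]
-0.04 63 z [0.0409 0.0939] y [-0.0236 -0.0093]
0.02 54 z [0.0405 0.0737] y [-0.0245 -0.014 ]
0.03 55 z [0.0404 0.0749] y [-0.0246 -0.0132]
0.04 48 z [0.0414 0.0767] y [-0.0253 -0.0123]
0.05 53 z [0.0405 0.0755] y [-0.0253 -0.0153]
0.068 45 z [0.0432 0.0702] y [-0.0234 -0.0122]
0.078 48 z [0.0409 0.0695] y [-0.0242 -0.0132]
short x [-0.0741  0.0617]
long end 0.0943
knob saddle frame 52 [-0.0113 -0.0025  0.125 ] [-0.0203 -0.01    0.1127] [-0.0035  0.0114  0.1342]
-0.12 39 [-0.0097 -0.0024  0.0081]
-0.1 32 [-0.0086 -0.0037  0.009 ]
-0.08 37 [-0.0088 -0.0019  0.0093]
-0.06 34 [-0.01   -0.0013  0.0102]
-0.04 31 [-0.0094 -0.0016  0.0084]
```

View pics/e1.png

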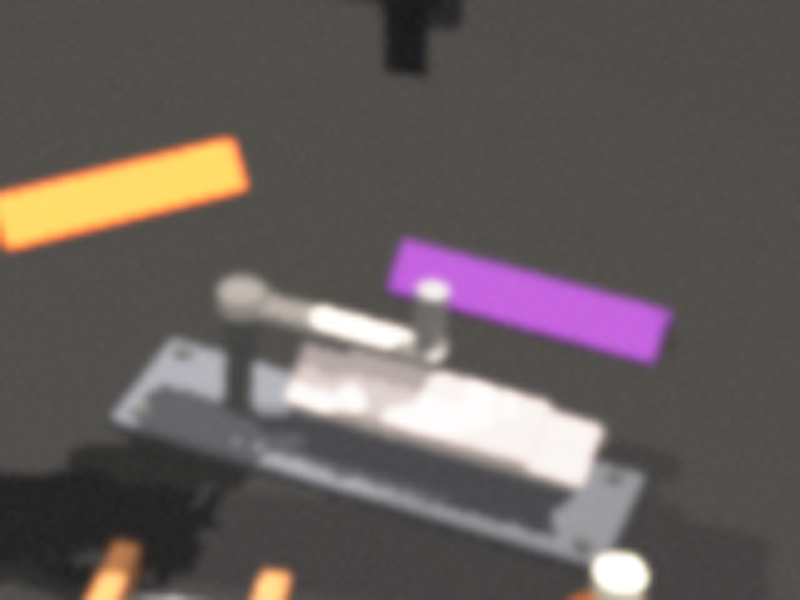

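The keeper bar lies straight along the ridge: its y stays constant from post to knob, and the knob is at (432,320). The pair is still nested and the gripper is well clear, so I hand in.

```bash
python3 -m inch '[[0,0,0,0,0],[0,0,0,0,0]]'; python3 -c "
from bench import ctrl
print(ctrl.close_job())"
```

```text
time: 31.02
position: [0.5576, 0.1698, 0.2482]
tool_rot: [-3.115, -0.249, -0.133]
ft_force: [0.5, 0.7, -0.5]
grip_width: 0.5
the job is handed in; nothing more can be done
None
```

I swung the keeper arm aside to about 1.5 rad, nested the long angle on the ridge and the short one on the long, and swung the keeper back. I handed in at 31 s; no verdict was reported.

**Last checks (scene camera):**

| Check | Measured | Target |
|---|---|---|
| Long angle apex height | about 69.5 mm | 69.5 mm |
| Short angle apex height | about 75 mm | 75.2 mm |
| Lengthwise centring of each angle | within about 4 mm | within 12 mm |
| Keeper angle | about 0 to 0.02 rad | below 0.12 rad |
| Gripper | clear, well above the stand | touching nothing |

**What went wrong or disagreed:**
- **First pinch missed:** the reported tool height was about 37 mm lower than the real fingertips seen by the camera. The fingers closed above the knob, so I corrected for the offset and repeated the grip.
- **Early contact:** both angles met resistance about 6 mm before the expected depth, then dropped fully into place when released.
- **Camera offset:** the two cameras differed by about 4 mm in x.
- **Tool tilt:** the tool leaned by up to about 0.08 rad over the run.
- **Bystanders:** I did not measure the bottle, mouse and screwdriver again at the end. Nothing I did came near them.

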